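Slide the support shim under the lamp's mounting bridge

TASK

A motorcycle headlamp lies on the bench with its low dark steel mounting bridge unsupported. With the fingertips, push the green shim plate along the bench and under the bridge, nose first, until its nose is fully home and flush against the red stop, then move clear of it. The shim must stay flat on the bench the whole way (no lifting or tipping), the robot must not touch the lamp or its bridge, and everything else on the bench is to be left where it is.

Things in the scene. Friction and masses are not known exactly. Their poses are not given: they have to be found in the camera images.
- shim: The shim: flat green-anodised aluminium plate, 130 long (x) x 80 wide (y) x 14 mm thick, about 0.4 kg, free on the bench. Origin: centre of its underside. +x end: plain nose. Starts with its nose roughly 30 to 95 mm in front of the bridge, up to 35 mm off the passage's centre line and turned up to 0.3 rad from it.
- lamp: Headlamp with its bridge, fixed to the bench. Origin: on the bench under the middle of the bridge. +x: the way the shim must slide; y: across. Black housing 250 wide, 85 mm high, at x 95 to 265. When home, the shim's origin lies at x = 7 mm, near y = 0, its axes parallel to the lamp's, its lip standing 30 mm in front of the bridge.
- stop_face (a point): Centre of the front face of the red stop (x = 72 mm of the lamp), 7 mm above the bench, axes as the lamp's. The stop is a fixed bar 106 wide, 24 mm high. From the bridge two low grey rails, 14 mm high and 94 apart, lead to it; the passage between bridge and stop is open above.
- bridge_mouth (a point): Middle of the opening under the bridge at its front face (x = -20 mm of the lamp), 9 mm above the bench. The bridge is a dark steel beam 40 deep (x -20 to 20), 134 wide, underside 18 and top 42 mm above the bench (bolts and black lamp ears up to 52), on two posts 20 mm wide with 94 mm clear between them.
- shim_nose (a point): Centre of the shim's nose face, 7 mm above the bench when flat.
- shim_tail (a point): Centre of the shim's tail (-x) face, 7 mm above the bench when flat. Along the whole width of the tail stands an orange upturned lip, 8 mm thick, its top 32 mm above the bench, its back flush with the tail face.
- screwdriver: Bystander: yellow-handled screwdriver, 200 mm, lying on the bench.
- wrench: Bystander: steel wrench, 180 mm, lying on the bench.
- tape_roll: Bystander: blue tape roll, 80 mm across, 22 mm high, flat beside the bridge. Origin: centre of underside.
- spacer: Bystander: blue block 60 x 45 x 26 mm beside the bridge (too thick for it). Origin: centre of underside.
- screw_jar: Bystander: clear jar with red cap, 60 mm across, 75 mm high. Origin: centre of underside.
- bezel: Bystander: flat steel lamp ring, 116 mm across, 14 mm high. Origin: centre of underside.
- bulb_can: Bystander: small white can, 40 mm across, 45 mm high, beside the lamp housing. Origin: centre of underside.
Mind the look-alikes: they are no part of the job. What is meant by the shim is not blue or yellow, and is the larger of those in its own colour.

How it is judged (in metres and radians):
On the way:
1. the shim's nose is under the bridge (x of shim_nose in the frame of lamp between 0 and 0.066 m), for 0.05 s.
At the end, for the whole second after the job is handed in: The shim lies flat and still on the bench under the bridge, nose within 5 mm of the red stop, parallel to the passage within 0.07 rad and within 10 mm of its centre line; the bystanders are within 30 mm of where they were (x of shim_nose in the frame of stop_face between -0.005 and 0.004 m and y of shim in the frame of lamp between -0.01 and 0.01 m and angle between the x axis of shim and the x axis of lamp, either way round below 0.07 rad and angle between shim's own z axis and vertical below 0.04 rad and height (world z) of shim below 0.003 m and linear speed of shim below 0.01 m/s and distance of each of screwdriver, wrench, tape_roll, spacer, screw_jar, bezel, bulb_can from where it was at the start of the episode below 0.03 m); the robot touches nothing.
It fails at once if the shim is lifted off the bench (its middle rises more than 6 mm) (height (world z) of shim above 0.006 m).
It fails at once if the shim is tipped more than 0.12 rad (angle between shim's own z axis and vertical above 0.12 rad).
It fails at once if the robot touches the lamp or its bridge (more than 2 N) (contact force between any of the arm, the fingers and lamp above 2 N).
It fails at once if a bystander is moved more than 30 mm (distance of any of screwdriver, wrench, tape_roll, spacer, screw_jar, bezel, bulb_can from where it was at the start of the episode above 0.03 m).
It also fails if it takes over 58 s, if anything falls off the work surface, if the arm or the gripper's body presses on something with over 40 N, if the wrist force passes 120 N, or if a joint passes its speed limit or range.

ROBOT

A 7-joint arm with a two-finger parallel gripper is mounted at the origin on the work surface. World frame = base frame: x ahead of the robot, y to its left, z up, the work surface at z = 0. Lengths are in m, angles in degrees, forces in N, time in s.
With the tool pointing down it reaches from about 0.425 to 0.875 m from the base axis. Payload 4.7 kg.
Tool frame: the origin (TCP) lies midway between the tips of the shut fingers; the grasp point (between the pads) lies 19 mm behind it; z points along the fingers, y is the direction in which the jaws open and shut (so a half turn about z gives the same grasp; the last joint's range is limited). The gripper opens to 87 mm and grips with 3 to 60 N. Pads are 19 mm wide; open, the fingers measure 117 mm over their backs; the gripper's body (75 mm by 190 mm) begins 51 mm behind the grasp point.
Start: joints at [66.927, 18.392, -4.016, 83.108, 1.295, 78.541, -3.26], TCP at [0.263, -0.594, 0.223] pointing down, gripper open.
Joint ranges: [-163.93, 163.93], [-17.29, 119.83], [-79.2, 71.16], [3.27, 140.29], [-89.18, 269.18], [5.43, 117.66], [-154.24, 154.24]. Speed limits (degrees/s): [147.25, 147.25, 180, 180, 180, 180, 180].

INTERFACE

Orientations are given as [roll, pitch, yaw] about the fixed x, y, z axes, in that order (R = Rz(yaw) Ry(pitch) Rx(roll)).
In Python, from cell import env gives the robot as it stands. The module is installed in compiled form; this text tells all that it offers.
- The arm moves only by the tool servo_tool, never from a script. Its argument "plan" is a list of rows, each a list of 3 entries, a list of its own where there are three numbers: the opening, from 0 (shut) to 1 (fully open), then the shift along the tool's x, y, z in cm, then the turn, a rotation vector about the tool's x, y, z in degrees. A call has 1 to 20 rows; each row shifts and turns the pose as measured when the row begins, along the tool's axes as they then stand; what a row does not reach is not made up. A row lasts 1/12 s, in which the tool goes at most 41.7 mm and 7.16 degrees, less where a joint would pass 70% of its speed; a pose out of reach is approached as far as the arm can. A call is refused whole if a number of a shift passes 4.17 or a number of a turn 7.16, either way. A call with a gripper value outside its range is refused whole. The fingers move at their own pace and stop on an object; "force" is the grip in N (left out, the last holds). Time passes only in rows, so rows that do not move let the fingers close. It gives the time, the measured TCP pose, the force and the opening at its end, in the units of the state.
- env.get_obs(): the state, without advancing time (a new reading comes with each control period).
- env.read_camera(name): name is "scene" or "top" or "wrist"; returns a dict with "image" (400x640x3 uint8, blue, green, red), "fx", "fy", "cx", "cy" (pixels), "rvec" (rotation vector, rad) and "tvec" (3), from world to camera coordinates, as OpenCV has them; the wrist camera has in their place "T_tool_cam" (4x4, takes a point from camera to tool coordinates, whose origin is the TCP and whose axes are the flange's). Camera axes: x right, y down, z forward; pixel columns grow to the right and rows downward; lengths in m; the calibration is good to about 2 mm. The wrist camera is an equidistant fisheye: a pixel r from the principal point sees the ray r / f radians off the axis. A picture is of the moment at which its call begins: read the wrist's pose just before it. There is no depth.
- env.sign_off(): hands the job in, once; it reports no verdict.
The state is a dict: "time_s": time; "qpos": joint angles; "joint_velocities": joint speeds; "effort": joint torques, N m; "tool_pos": TCP position; "tool_rot": TCP orientation; "force": force on the tool from outside, world axes, zero at the start; "wrist_torque": the same for the moment, N m; "grip_width": finger opening in m.
Only numpy, scipy, OpenCV 4.12 (cv2) and the standard library are available. Lean on these libraries where they do the work, as an engineer would, in place of code of your own. Each camera call takes 0.05 s, during which the arm holds its last target. There are 200 camera calls.

## Working session

There is one attempt and no reset: what is moved stays moved. The work goes in short steps, Python scripts to look and compute and a tool call to move; the robot and the scene stay as the last step left them, time stands still between calls to the robot, and variables do not carry over. Pictures are saved under pics/ and viewed, about 8 in all and at most 12, crops included, and the job is handed in when it is done.

Besides the shell and the picture viewer there is one more tool, called by a JSON object that holds its "method" and its "body", one argument or row to a line. servo_tool: Moves the arm, as the interface text tells. Its arguments: {"type":"object","properties":{"plan":{"type":"array"},"force":{"type":"number"}},"required":["plan"]}

```bash
mkdir -p pics; cat > h.py <<'E'
import numpy as np,cv2
from cell import env
def cam(n):
    c=env.read_camera(n); return c
def ray(c,uv,z):
    R,_=cv2.Rodrigues(np.array(c["rvec"],float)); t=np.array(c["tvec"],float).ravel()
    uv=np.atleast_2d(np.array(uv,float))
    d=np.c_[(uv[:,0]-c["cx"])/c["fx"],(uv[:,1]-c["cy"])/c["fy"],np.ones(len(uv))]@R
    o=-R.T@t
    return o+d*((z-o[2])/d[:,2])[:,None]
def proj(c,P):
    R,_=cv2.Rodrigues(np.array(c["rvec"],float)); p=np.atleast_2d(P)@R.T+np.array(c["tvec"],float).ravel()
    return np.c_[p[:,0]/p[:,2]*c["fx"]+c["cx"],p[:,1]/p[:,2]*c["fy"]+c["cy"]]
E
python3 - <<'E'
from h import *
for n in("top","scene"):
    c=cam(n); cv2.imwrite(f"pics/{n}0.png",c["image"])
    R,_=cv2.Rodrigues(np.array(c["rvec"],float)); print(n,c["fx"],-R.T@np.array(c["tvec"]).ravel())
print(env.get_obs())
E
```

```text
top 411.4444689200228 [0.38040117 0.01221904 1.36837643]
scene 386.7572774949081 [1.08357387 0.34608097 0.88201889]
{'time_s': 0.1, 'qpos': array([66.92689409, 18.4337709 , -4.01670041, 83.16896782,  1.29471033,
       78.54166423, -3.26008601]), 'joint_velocities': array([ 0.02124806, -0.24444592,  0.07717662, -0.11524088,  0.05926007,
        0.00773231, -0.02504209]), 'effort': array([ 6.42486411e-04, -4.92569911e+01, -4.05156948e-01, -3.13397741e+01,
       -6.37665647e-02,  3.94969981e-02,  1.00959035e-04]), 'tool_pos': array([ 0.26290606, -0.59390122,  0.22157361]), 'tool_rot': array([-1.79900821e+02,  4.92459877e-03,  2.38836935e+01]), 'force': array([0.01450383, 0.18229994, 0.69784966]), 'wrist_torque': array([ 0.02283182, -0.07307199, -0.01184568]), 'grip_width': 0.08710135569386064}
```

View pics/top0.png

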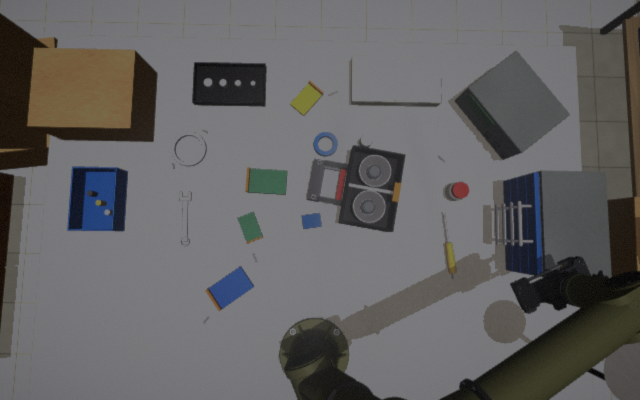

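View pics/scene0.png

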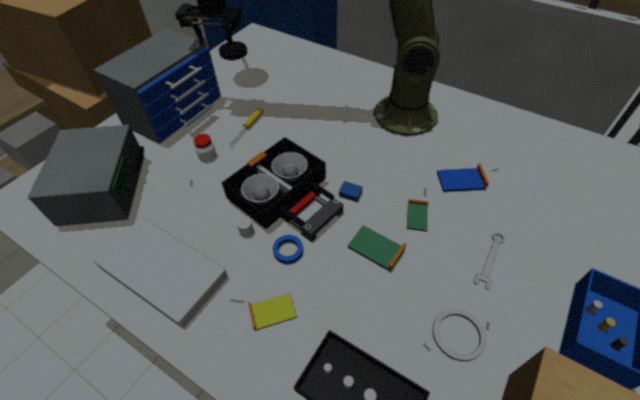

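Top view: the big green shim is at (267,181) with its orange lip on the left. The bridge is at about (322,182), the red stop at (341,185), and the passage runs image-right. The small green plate at (250,227) is a look-alike.

```bash
python3 - <<'E'
from h import *
c=cam("top"); im=c["image"]
hsv=cv2.cvtColor(im,cv2.COLOR_BGR2HSV)
def big(m,box):
    k=np.zeros_like(m);x0,y0,x1,y1=box;k[y0:y1,x0:x1]=m[y0:y1,x0:x1]
    cs,_=cv2.findContours(k,cv2.RETR_EXTERNAL,cv2.CHAIN_APPROX_NONE)
    return max(cs,key=cv2.contourArea)
def rep(name,m,box,z):
    q=big(m,box); r=cv2.minAreaRect(q); P=ray(c,cv2.boxPoints(r),z)
    W=ray(c,q[:,0],z)[:,:2].astype(np.float32); r2=cv2.minAreaRect(W); 
    print(name,len(q),"px",np.round(r[0],1),"world",np.round(r2[0],4),np.round(r2[1],4),round(r2[2],2)); print(np.round(cv2.boxPoints(r2),4).tolist())
rep("green",cv2.inRange(hsv,(55,80,40),(90,255,255)),(235,150,300,210),.014)
rep("orange",cv2.inRange(hsv,(5,120,80),(22,255,255)),(235,150,300,210),.032)
rep("red",cv2.inRange(hsv,(0,120,60),(6,255,255))|cv2.inRange(hsv,(170,120,60),(180,255,255)),(325,150,360,220),.024)
rep("black",cv2.inRange(hsv,(0,0,0),(180,255,60)),(337,140,410,240),.085)
cv2.imwrite("pics/crop.png",cv2.resize(im[135:245,230:420],None,fx=4.2,fy=4.2,interpolation=cv2.INTER_CUBIC))
E
```

```text
green 111 px [267.3 181.2] world [0.5519 0.1615] [0.1179 0.0742] 87.5
[[0.5121999979019165, 0.10419999808073044], [0.5863999724388123, 0.10100000351667404], [0.5914999842643738, 0.21870000660419464], [0.5174000263214111, 0.22200000286102295]]
orange 45 px [247.2 179. ] world [0.5556 0.2252] [0.0058 0.0726] 87.75
[[0.5192000269889832, 0.22370000183582306], [0.5917999744415283, 0.2207999974489212], [0.5920000076293945, 0.22669999301433563], [0.5195000171661377, 0.22949999570846558]]
red 63 px [340.1 184. ] world [ 0.545  -0.0792] [0.0145 0.1004] 80.23
[[0.4943999946117401, -0.07779999822378159], [0.5932999849319458, -0.09480000287294388], [0.5957000255584717, -0.08060000091791153], [0.4968000054359436, -0.06350000202655792]]
black 497 px [368.1 186.2] world [ 0.5334 -0.1631] [0.1945 0.2605] 80.64
[[0.38909998536109924, -0.2379000037908554], [0.6460999846458435, -0.28029999136924744], [0.6777999997138977, -0.08829999715089798], [0.4207000136375427, -0.04600000008940697]]
```

View pics/crop.png

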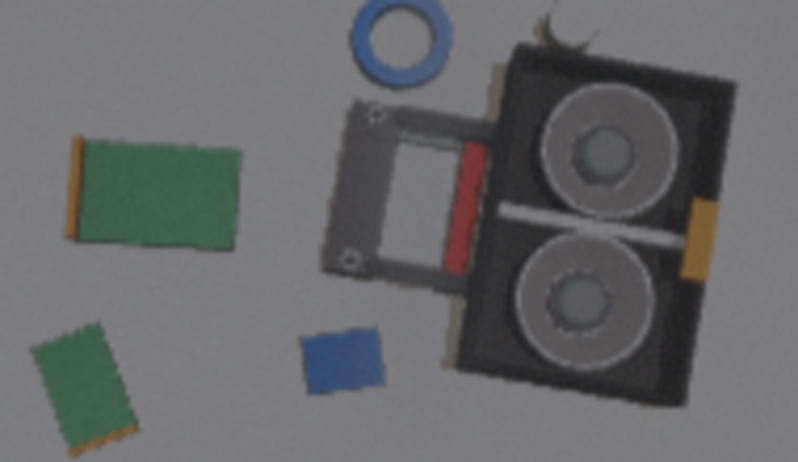

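Crop: the shim is at (155,195), offset toward image-down and turned about 7° from the passage. The bridge is at (355,190) and the stop at (465,208). Plan: push the shim sideways to line it up (fingers spread along its long side), then push squarely on the tail. First, approach at height.

{"method": "servo_tool", "body": {
  "plan": [
    [1,[3.4,-1.7,0],[0,0,0]],
    [1,[3.4,-1.7,0],[0,0,0]],
    [1,[3.4,-1.7,0],[0,0,0]],
    [1,[3.4,-1.7,0],[0,0,0]],
    [1,[3.4,-1.7,0],[0,0,0]],
    [1,[3.4,-1.7,0],[0,0,0]],
    [1,[3.4,-1.7,0],[0,0,0]],
    [1,[3.4,-1.7,0],[0,0,0]],
    [1,[3.4,-1.7,0],[0,0,0]],
    [1,[3.4,-1.7,0],[0,0,0]]
  ]
}}

```text
time_s: 0.98
tool_pos: [0.5045, -0.3005, 0.2153]
tool_rot: [-179.8, 0.6, 22.5]
force: [0.6, -0.7, 0.0]
grip_width: 0.0869
```

{"method": "servo_tool", "body": {
  "plan": [
    [1,[1.4,-3.7,0],[0,0,0]],
    [1,[1.4,-3.7,0],[0,0,0]],
    [1,[1.4,-3.7,0],[0,0,0]],
    [1,[1.4,-3.7,0],[0,0,0]],
    [1,[1.4,-3.7,0],[0,0,0]],
    [1,[1.4,-3.7,0],[0,0,0]],
    [1,[1.4,-3.7,0],[0,0,0]],
    [1,[1.4,-3.7,0],[0,0,0]],
    [1,[1.4,-3.7,0],[0,0,0]],
    [1,[1.4,-3.7,0],[0,0,0]],
    [1,[1.4,-3.7,0],[0,0,0]],
    [1,[1.4,-3.7,0],[0,0,0]]
  ]
}}

```text
time_s: 1.98
tool_pos: [0.4882, 0.1965, 0.2128]
tool_rot: [-179.8, 0.5, 22.5]
force: [1.3, -0.5, 0.6]
grip_width: 0.0869
```

{"method": "servo_tool", "body": {
  "plan": [
    [1,[0,0,0],[0,0,-7]],
    [1,[0,0,0],[0,0,-7]],
    [1,[0,0,0],[0,0,-7]],
    [1,[0,0,0],[0,0,-7]],
    [1,[0,0,0],[0,0,-7]],
    [1,[0,0,0],[0,0,-7]],
    [1,[0,0,0],[0,0,-7]],
    [1,[0,0,0],[0,0,-7]],
    [1,[0,0,0],[0,0,-7]],
    [1,[0,0,0],[0,0,-7]],
    [1,[0,0,0],[0,0,-7]],
    [1,[0,0,0],[0,0,-7]],
    [1,[0,0,0],[0,0,-7]],
    [1,[0,0,0],[0,0,-7]],
    [1,[0,0,0],[0,0,-7]],
    [1,[0,0,0],[0,0,-7]],
    [1,[0,0,0],[0,0,-7]],
    [1,[0,0,0],[0,0,-7]],
    [1,[0,0,0],[0,0,-7]],
    [1,[0,0,0],[0,0,-7]]
  ]
}}

```text
time_s: 3.65
tool_pos: [0.4791, 0.2111, 0.2085]
tool_rot: [-179.9, -1.0, 165.9]
force: [0.3, -0.5, -0.2]
grip_width: 0.0871
```

```bash
cat >> h.py <<'E'
from scipy.spatial.transform import Rotation as Ro
LY=-99.5; LO=np.array([.558,.001])
def lam(x,y):
    a=np.radians(LY); return LO+x*np.array([np.cos(a),np.sin(a)])+y*np.array([-np.sin(a),np.cos(a)])
def go(xy,z,yaw):
    o=env.get_obs(); R=Ro.from_euler("xyz",o["tool_rot"],degrees=True); T=Ro.from_euler("xyz",[180,0,yaw],degrees=True)
    d=np.r_[xy,z]-o["tool_pos"]
    print("t",o["time_s"],"pos",o["tool_pos"].round(4),o["tool_rot"].round(1),"F",o["force"].round(1)); print("target",np.r_[xy,z].round(4),"shift cm in target frame",(T.inv().apply(d)*100).round(2),"in tool",(R.inv().apply(d)*100).round(2),"turn",np.degrees((R.inv()*T).as_rotvec()).round(1))
    print("j",o["qpos"].round(0))
E
python3 -c "
from h import *
go(lam(-.161,-.102),.1,170.5)"
```

```text
t 3.65 pos [0.4791 0.2111 0.2085] [-179.9   -1.   165.9] F [ 0.3 -0.5 -0.2]
target [0.484  0.1766 0.1   ] shift cm in target frame [-1.05 -3.32 10.85] in tool [-1.5  -3.19 10.84] turn [-0.1 -1.  -4.6]
j [ 24.   9. -54. 100.   7.  76.  44.]
```

{"method": "servo_tool", "body": {
  "plan": [
    [1,[-0.5,-1.1,2],[0,-0.5,-2.3]],
    [1,[-0.5,-1.1,2],[0,-0.5,-2.3]],
    [1,[-0.3,-1.1,2],[0,0,0]],
    [1,[0,0,2],[0,0,0]],
    [1,[0,0,2],[0,0,0]],
    [1,[0,0,2],[0,0,0]],
    [1,[0,0,0],[0,0,0]]
  ]
}}

```text
time_s: 4.23
tool_pos: [0.4855, 0.1738, 0.0842]
tool_rot: [-179.9, 0.2, 171.1]
force: [-0.2, -0.8, -0.4]
grip_width: 0.0874
```

```bash
python3 - <<'E'
from h import *
go(lam(-.161,-.102),.007,170.5)
c=cam("wrist"); cv2.imwrite("pics/w1.png",c["image"])
E
```

```text
t 4.2333 pos [0.4855 0.1738 0.0842] [-179.9    0.2  171.1] F [-0.2 -0.8 -0.4]
target [0.484  0.1766 0.007 ] shift cm in target frame [0.2  0.25 7.72] in tool [0.23 0.27 7.72] turn [-0.1  0.2  0.6]
j [ 24.  15. -52. 110.  14.  61.  48.]
```

View pics/w1.png

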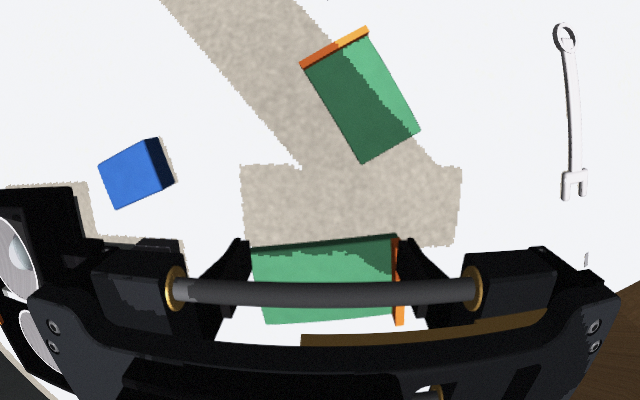

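Wrist view: the shim lies just beyond the fingertips (tips near (240,240) and (405,240)), and the small plate at (360,95) and the blue block are clear. Descending.

{"method": "servo_tool", "body": {
  "plan": [
    [1,[0.3,0.2,1.5],[0,0,0.6]],
    [1,[0.2,0.1,1.5],[0,0,0]],
    [1,[0,0,1.5],[0,0,0]],
    [1,[0,0,1.2],[0,0,0]],
    [1,[0,0,0.8],[0,0,0]],
    [1,[0,0,0],[0,0,0]]
  ]
}}

```text
time_s: 4.78
tool_pos: [0.4881, 0.1804, 0.0258]
tool_rot: [179.8, 0.9, 170.4]
force: [0.4, -0.5, 0.3]
grip_width: 0.0871
```

```bash
python3 - <<'E'
from h import *
go(lam(-.161,-.050),.007,170.5)
E
```

```text
t 4.7833 pos [0.4881 0.1804 0.0258] [179.8   0.9 170.4] F [ 0.4 -0.5  0.3]
target [0.5353 0.168  0.007 ] shift cm in target frame [-4.85 -0.44  1.88] in tool [-4.82 -0.44  1.96] turn [ 0.2  0.9 -0.1]
j [ 20.  20. -49. 113.  19.  55.  42.]
```

{"method": "servo_tool", "body": {
  "plan": [
    [1,[0.4,0,0.8],[0,0.9,0]],
    [1,[0.2,0,0.7],[0,0,0]],
    [1,[0,0,0.4],[0,0,0]],
    [1,[0,0,0.1],[0,0,0]]
  ]
}}

```text
time_s: 5.12
tool_pos: [0.484, 0.1821, 0.0064]
tool_rot: [179.8, 0.1, 170.4]
force: [0.2, -0.3, 0.7]
grip_width: 0.0872
```

```bash
python3 - <<'E'
from h import *
go(lam(-.161,-.050),.007,170.5)
E
```

```text
t 5.1167 pos [0.484  0.1821 0.0064] [1.798e+02 1.000e-01 1.704e+02] F [ 0.2 -0.3  0.7]
target [0.5353 0.168  0.007 ] shift cm in target frame [-5.29 -0.54 -0.06] in tool [-5.29 -0.53 -0.05] turn [ 0.2  0.1 -0.1]
j [ 19.  22. -48. 113.  20.  53.  41.]
```

{"method": "servo_tool", "body": {
  "plan": [
    [1,[-0.4,0,0],[0,0,0]],
    [1,[-0.4,0,0],[0,0,0]],
    [1,[-0.4,0,0],[0,0,0]],
    [1,[-0.4,0,0],[0,0,0]],
    [1,[-0.4,0,0],[0,0,0]],
    [1,[-0.4,0,0],[0,0,0]],
    [1,[-0.4,0,0],[0,0,0]],
    [1,[-0.4,0,0],[0,0,0]]
  ]
}}

```text
time_s: 5.78
tool_pos: [0.5152, 0.1781, 0.0064]
tool_rot: [179.8, -0.2, 170.5]
force: [-7.1, 1.2, 4.2]
grip_width: 0.087
```

```bash
python3 - <<'E'
from h import *
go(lam(-.161,-.050),.007,170.5)
E
```

```text
t 5.7833 pos [0.5152 0.1781 0.0064] [179.8  -0.2 170.5] F [-7.1  1.2  4.2]
target [0.5353 0.168  0.007 ] shift cm in target frame [-2.15 -0.66 -0.06] in tool [-2.15 -0.66 -0.07] turn [ 0.2 -0.2  0. ]
j [ 18.  25. -47. 109.  22.  55.  42.]
```

{"method": "servo_tool", "body": {
  "plan": [
    [1,[-0.4,0,-0.1],[0,0,0]],
    [1,[-0.4,0,0],[0,0,0]],
    [1,[-0.4,0,0],[0,0,0]],
    [1,[-0.4,0,0],[0,0,0]],
    [1,[-0.3,0,0],[0,0,0]]
  ]
}}

```text
time_s: 6.2
tool_pos: [0.5324, 0.175, 0.0072]
tool_rot: [179.9, -0.6, 170.5]
force: [-5.0, 1.0, 2.9]
grip_width: 0.087
```

```bash
cat > m.py <<'E'
from h import *
def meas(tag):
    c=cam("top"); im=c["image"]; hsv=cv2.cvtColor(im,cv2.COLOR_BGR2HSV)
    m=cv2.inRange(hsv,(55,80,40),(90,255,255)); cs,_=cv2.findContours(m,cv2.RETR_EXTERNAL,cv2.CHAIN_APPROX_NONE)
    for q in cs:
        if cv2.contourArea(q)<60: continue
        W=ray(c,q[:,0],.014)[:,:2]; a=np.radians(LY)
        L=(W-LO)@np.array([[np.cos(a),-np.sin(a)],[np.sin(a),np.cos(a)]])
        r=cv2.minAreaRect((L*1000).astype(np.float32)); print("green lampframe mm",np.round(r[0],1),np.round(r[1],1),round(r[2],2),"xmin/max",L.min(0).round(3),L.max(0).round(3))
    cv2.imwrite(f"pics/{tag}.png",cv2.resize(im[120:250,220:420],None,fx=4,fy=4,interpolation=cv2.INTER_CUBIC))
E
python3 - <<'E'
from m import *
go(lam(-.161,-.050),.007,170.5); meas("m1")
E
```

```text
t 6.2 pos [0.5324 0.175  0.0072] [179.9  -0.6 170.5] F [-5.   1.   2.9]
target [0.5353 0.168  0.007 ] shift cm in target frame [-0.39 -0.64  0.02] in tool [-0.39 -0.64  0.01] turn [ 0.1 -0.6 -0. ]
j [ 18.  27. -46. 107.  23.  56.  43.]
green lampframe mm [-186.  -189.8] [51.1 78. ] 31.06 xmin/max [-0.225 -0.232] [-0.147 -0.145]
green lampframe mm [-132.9   14. ] [41.2 77. ] 89.71 xmin/max [-0.171 -0.007] [-0.094  0.035]
```

View pics/m1.png

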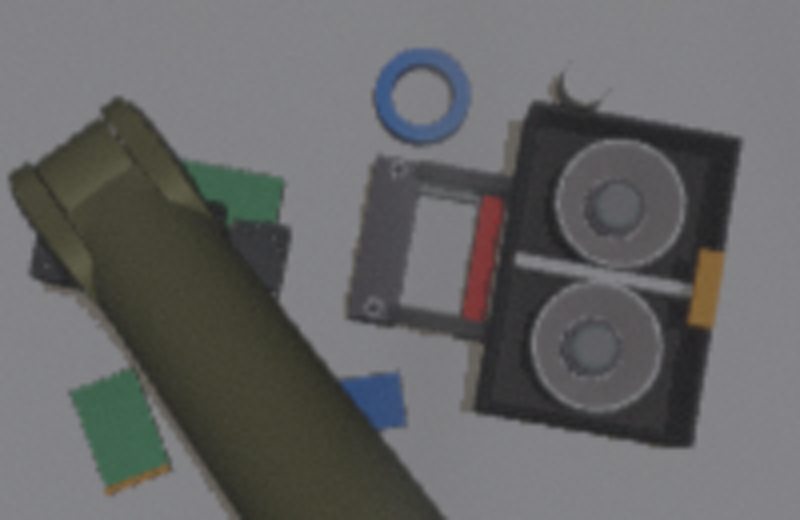

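The shim is aligned with the passage (top edge parallel) and is about 4 mm short of the centre line. One more nudge, then back off and rise.

{"method": "servo_tool", "body": {
  "plan": [
    [1,[-0.4,0,0],[0,0,0]],
    [1,[-0.1,0,0],[0,0,0]],
    [1,[1,0,0],[0,0,0]],
    [1,[1.5,0,0],[0,0,0]],
    [1,[0.3,0,-2],[0,0,0]],
    [1,[0,0,-3],[0,0,0]],
    [1,[0,0,-3],[0,0,0]],
    [1,[0,2,-3],[0,0,0]],
    [1,[-1,3,0],[0,0,7]],
    [1,[-1,3,0],[0,0,7]],
    [1,[-1,3,0],[0,0,7]],
    [1,[0,0,0],[0,0,7]],
    [1,[0,0,0],[0,0,7]],
    [1,[0,0,0],[0,0,7]],
    [1,[0,0,0],[0,0,7]],
    [1,[0,0,0],[0,0,7]],
    [1,[0,0,0],[0,0,7]],
    [1,[0,0,0],[0,0,7]],
    [1,[0,0,0],[0,0,7]],
    [1,[0,0,0],[0,0,7]]
  ]
}}

```text
time_s: 7.92
tool_pos: [0.5788, 0.2741, 0.1244]
tool_rot: [178.6, -0.2, 84.2]
force: [-0.4, 0.6, -0.2]
grip_width: 0.0871
```

```bash
python3 - <<'E'
from m import *
go(lam(-.27,0),.06,80.5); meas("m2")
E
```

```text
t 7.9167 pos [0.5788 0.2741 0.1244] [178.6  -0.2  84.2] F [-0.4  0.6 -0.2]
target [0.6026 0.2673 0.06  ] shift cm in target frame [-0.28  2.46  6.44] in tool [-0.46  2.27  6.49] turn [ 1.4 -0.3  3.7]
j [ -1.  23. -34.  92.  14.  68. -44.]
green lampframe mm [-153.4    2.8] [118.   74.8] 0.01 xmin/max [-0.212 -0.035] [-0.094  0.04 ]
```

Shim now: y +2.8 mm, angle 0.0° in the lamp frame, nose about 93 mm before the origin. Moving down behind the tail, fingers part-closed.

{"method": "servo_tool", "body": {
  "plan": [
    [0.4,[-0.1,1.2,1.5],[0.7,0,1.8]],
    [0.4,[-0.1,1.2,2],[0.7,0,1.9]],
    [0.4,[0,0,2],[0,0,0]],
    [0.4,[0,0,0],[0,0,0]]
  ]
}}

```text
time_s: 8.3
tool_pos: [0.6066, 0.2696, 0.0719]
tool_rot: [179.4, -0.5, 80.6]
force: [-1.0, -0.1, -1.3]
grip_width: 0.0679
```

```bash
python3 - <<'E'
from m import *
go(lam(-.25,0.001),.007,80.5)
E
```

```text
t 8.3 pos [0.6066 0.2696 0.0719] [179.4  -0.5  80.6] F [-1.  -0.1 -1.3]
target [0.6002 0.2474 0.007 ] shift cm in target frame [-2.3  -0.26  6.49] in tool [-2.35 -0.34  6.46] turn [ 0.6 -0.5  0.1]
j [ -2.  29. -31.  90.  16.  64. -47.]
```

{"method": "servo_tool", "body": {
  "plan": [
    [0.4,[-0.1,-0.2,2],[0.4,-0.4,0]],
    [0.4,[0,-0.1,2],[0,0,0]],
    [0.4,[0,0,1.2],[0,0,0]],
    [0.4,[0,0,0.6],[0,0,0]],
    [0.4,[0,0,0.3],[0,0,0]],
    [0.4,[0,0,0],[0,0,0]]
  ]
}}

```text
time_s: 8.8
tool_pos: [0.6068, 0.2695, 0.0133]
tool_rot: [179.3, -0.2, 81.1]
force: [0.4, -0.1, -0.2]
grip_width: 0.0365
```

```bash
python3 - <<'E'
from m import *
go(lam(-.25,0.001),.007,80.5)
E
```

```text
t 8.8 pos [0.6068 0.2695 0.0133] [179.3  -0.2  81.1] F [ 0.4 -0.1 -0.2]
target [0.6002 0.2474 0.007 ] shift cm in target frame [-2.29 -0.28  0.63] in tool [-2.29 -0.31  0.61] turn [ 0.7 -0.2  0.6]
j [ -3.  33. -30.  93.  19.  59. -48.]
```

{"method": "servo_tool", "body": {
  "plan": [
    [0.4,[-0.8,-0.2,0.4],[0.6,0,0.5]],
    [0.4,[-0.8,-0.1,0.2],[0,0,0]],
    [0.4,[-0.6,0,0],[0,0,0]],
    [0.4,[-0.6,0,0],[0,0,0]],
    [0.4,[-0.6,0,0],[0,0,0]],
    [0.4,[-0.6,0,0],[0,0,0]],
    [0.4,[-0.6,0,0],[0,0,0]],
    [0.4,[-0.6,0,0],[0,0,0]],
    [0.4,[-0.6,0,0],[0,0,0]],
    [0.4,[-0.6,0,0],[0,0,0]],
    [0.4,[-0.6,0,0],[0,0,0]],
    [0.4,[-0.6,0,0],[0,0,0]],
    [0.4,[-0.6,0,0],[0,0,0]],
    [0.4,[-0.6,0,0],[0,0,0]]
  ]
}}

```text
time_s: 9.97
tool_pos: [0.5903, 0.1802, 0.0112]
tool_rot: [179.6, -0.8, 80.7]
force: [0.3, 2.6, -1.0]
grip_width: 0.0346
```

```bash
python3 - <<'E'
from m import *
go(lam(-.0675,0.001),.007,80.5); meas("m3")
E
```

```text
t 9.9667 pos [0.5903 0.1802 0.0112] [179.6  -0.8  80.7] F [ 0.3  2.6 -1. ]
target [0.5701 0.0674 0.007 ] shift cm in target frame [-11.45  -0.13   0.42] in tool [-11.46  -0.18   0.26] turn [ 0.4 -0.8  0.2]
j [  6.  28. -31. 100.  16.  56. -40.]
green lampframe mm [-185.9 -189.7] [51.2 78.1] 31.22 xmin/max [-0.225 -0.232] [-0.147 -0.145]
green lampframe mm [-93.4   3.1] [103.  75.] 0.33 xmin/max [-0.145 -0.034] [-0.042  0.041]
```

View pics/m3.png

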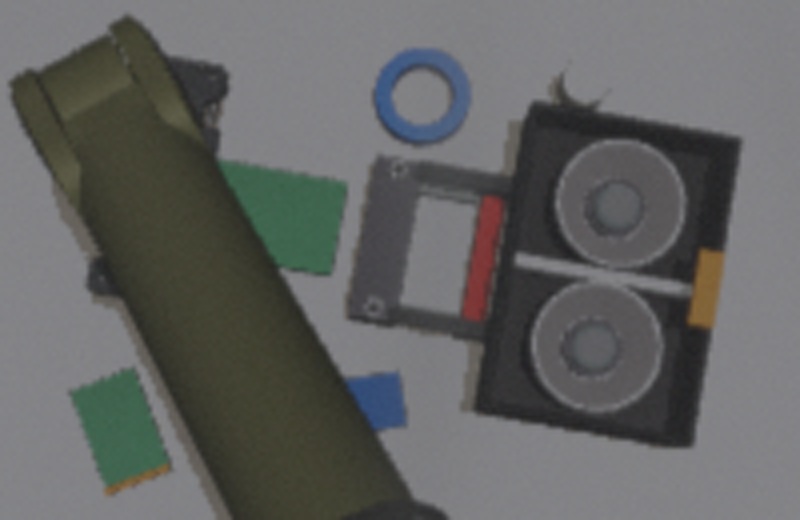

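Nose 20 mm before the bridge, parallel, +3 mm off centre: inside the 94 mm opening. Continuing.

{"method": "servo_tool", "body": {
  "plan": [
    [0.4,[-0.6,-0.1,0.1],[0.2,-0.4,0.1]],
    [0.4,[-0.6,-0.1,0.1],[0.2,-0.4,0.1]],
    [0.4,[-0.6,0,0],[0,0,0]],
    [0.4,[-0.6,0,0],[0,0,0]],
    [0.4,[-0.6,0,0],[0,0,0]],
    [0.4,[-0.6,0,0],[0,0,0]],
    [0.4,[-0.6,0,0],[0,0,0]],
    [0.4,[-0.6,0,0],[0,0,0]],
    [0.4,[-0.6,0,0],[0,0,0]],
    [0.4,[-0.6,0,0],[0,0,0]],
    [0.4,[-0.6,0,0],[0,0,0]],
    [0.4,[-0.6,0,0],[0,0,0]],
    [0.4,[-0.6,0,0],[0,0,0]],
    [0.4,[-0.6,0,0],[0,0,0]],
    [0.4,[-0.6,0,0],[0,0,0]]
  ]
}}

```text
time_s: 11.27
tool_pos: [0.5737, 0.0856, 0.0111]
tool_rot: [179.8, -0.2, 80.6]
force: [1.4, 2.8, 1.3]
grip_width: 0.0344
```

```bash
python3 - <<'E'
from m import *
go(lam(-.0695,0.001),.009,80.5); meas("m4")
E
```

```text
t 11.2667 pos [0.5737 0.0856 0.0111] [179.8  -0.2  80.6] F [1.4 2.8 1.3]
target [0.5705 0.0694 0.009 ] shift cm in target frame [-1.66 -0.05  0.21] in tool [-1.66 -0.05  0.2 ] turn [ 0.2 -0.2  0.1]
j [ 14.  24. -30. 105.  14.  55. -31.]
green lampframe mm [-186.2 -190.1] [50.2 78. ] 31.6 xmin/max [-0.225 -0.234] [-0.147 -0.145]
```

View pics/m4.png

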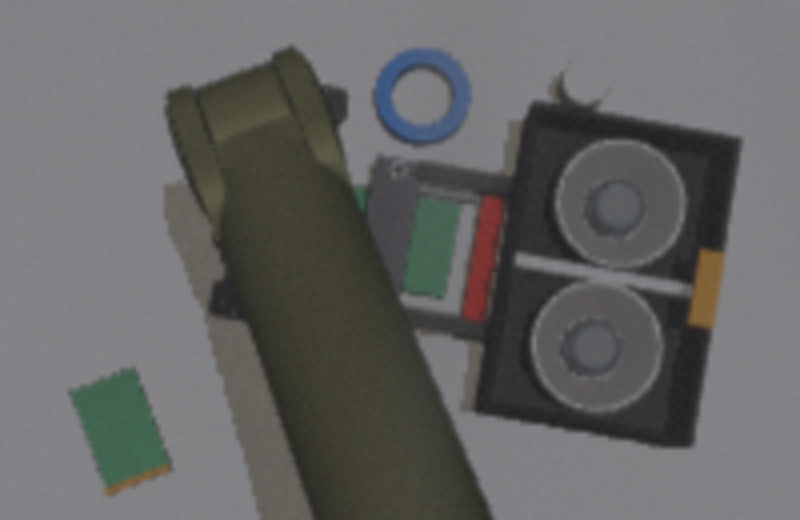

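Nose is through the bridge, about 15 mm short of the stop, touching nothing visible. Finishing slowly while watching the force.

{"method": "servo_tool", "body": {
  "plan": [
    [0.4,[-0.4,0,0],[0,0,0]],
    [0.4,[-0.4,0,0],[0,0,0]],
    [0.4,[-0.3,0,0],[0,0,0]],
    [0.4,[-0.2,0,0],[0,0,0]]
  ]
}}

```text
time_s: 11.65
tool_pos: [0.5711, 0.0701, 0.011]
tool_rot: [179.8, -0.2, 80.5]
force: [0.1, 8.9, 1.5]
grip_width: 0.0348
```

{"method": "servo_tool", "body": {
  "plan": [
    [0.4,[-0.2,0,0],[0,0,0]],
    [0.4,[-0.2,0,0],[0,0,0]]
  ]
}}

```text
time_s: 11.82
tool_pos: [0.5705, 0.0702, 0.0111]
tool_rot: [179.8, -0.5, 80.6]
force: [1.7, 6.9, -0.6]
grip_width: 0.0346
```

{"method": "servo_tool", "body": {
  "plan": [
    [0.4,[-0.4,0,0],[0,0,0]],
    [0.4,[-0.4,0,0],[0,0,0]]
  ]
}}

```text
time_s: 11.98
tool_pos: [0.5705, 0.0703, 0.0115]
tool_rot: [179.6, -1.1, 80.9]
force: [2.5, 10.7, -1.1]
grip_width: 0.0349
```

{"method": "servo_tool", "body": {
  "plan": [
    [0.4,[0.5,0,0],[0,0,0]],
    [0.4,[2,0,0],[0,0,0]],
    [0.4,[3,0,0],[0,0,0]],
    [0.4,[3,0,-3],[0,0,0]],
    [0.4,[3,0,-3],[0,0,0]],
    [0.4,[3,0,-3],[0,0,0]],
    [0.4,[3,0,-3],[0,0,0]],
    [0.4,[0,0,0],[0,0,0]]
  ]
}}

```text
time_s: 12.65
tool_pos: [0.5946, 0.2322, 0.1302]
tool_rot: [-179.5, 0.2, 80.1]
force: [-0.3, 2.1, 0.8]
grip_width: 0.0349
```

```bash
python3 - <<'E'
from m import *
meas("m5"); c=cam("scene"); cv2.imwrite("pics/s5.png",cv2.resize(c["image"][130:280,210:410],None,fx=4,fy=4,interpolation=cv2.INTER_CUBIC))
E
```

```text
green lampframe mm [-35.    1.5] [73.9 23.6] 89.99 xmin/max [-0.047 -0.035] [-0.023  0.038]
```

View pics/m5.png

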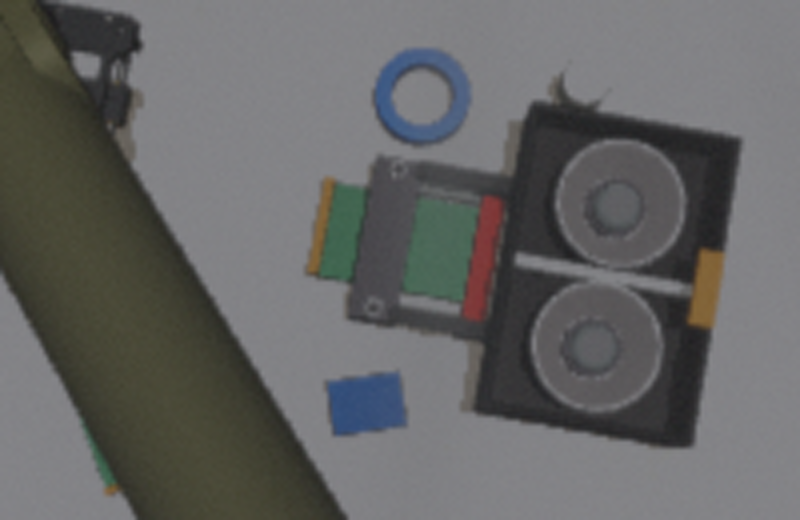

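View pics/s5.png

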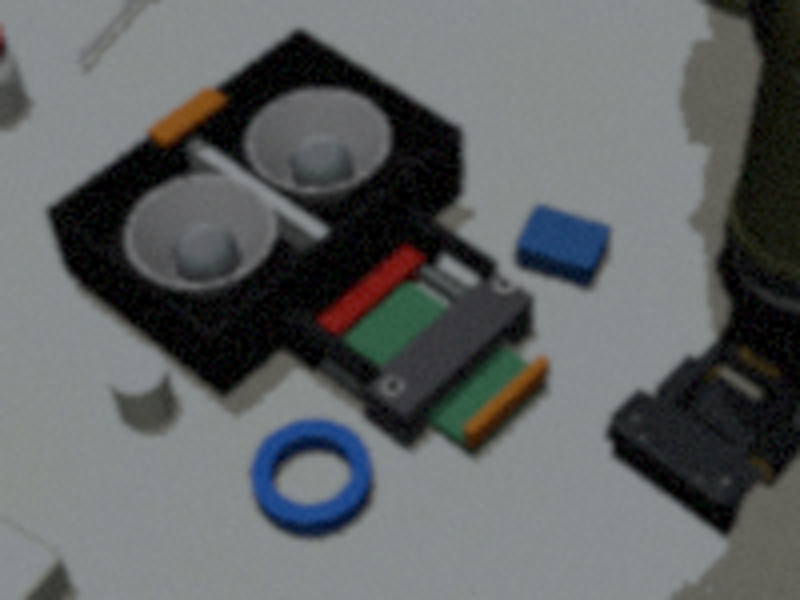

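Both views show the nose flush on the red stop with no gap (top view x≈470). The shim is parallel (0.0°), about +1.5 mm off centre, and flat, and the tape roll and spacer are untouched. The robot is clear, so I'm handing in.

```bash
python3 -c "
from h import *
o=env.get_obs();print(o['time_s'],o['force'].round(1));print(env.sign_off())"
```

```text
12.75 [ 0.2 -0.8 -0.9]
the job is handed in; nothing more can be done
None
```

The shim is under the bridge with its nose flush against the red stop. I handed the job in at 12.75 s with the gripper about 16 cm back and raised. The sign-off gives no verdict.

**How it was done:** I pushed the shim sideways with two fingertips until it was parallel to the passage and about 3 mm off its centre line. I then pushed it nose first on its tail until it stopped against the red stop, at about 10 N, and backed the gripper away.

**Last checks:**
- **Position:** the top and scene views show no gap at the stop. The top view gives an angle of about 0° and an offset of about +1.5 mm from the centre line, with the lip standing in front of the bridge.
- **Bystanders:** the tape roll and spacer are where they were in the last views. The other bystanders were nowhere near the path, but I did not re-measure them.
- **Measuring limits:** the gap and flatness were judged by eye from the pictures. The offset depends on my camera fix of the lamp, good to about 2–3 mm; earlier readings were about +3 mm. No check failed.

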